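# Press a glued panel with a ratchet-lever press

### The job

Tighten the small panel press on the plywood panel: the lever has not enough swing left before its stop pin, so lift it off the teeth, swing it back anticlockwise, let it drop fully into the teeth again and turn it clockwise until the panel is pressed firmly (the handle clearly stiffens) but not crushed. Leave the lever seated in its teeth and let go; leave the panel lying in place and the other things on the table alone.

Things in the scene. Friction and masses are not known exactly. Their poses are not given: they have to be found in the camera images.
- press: Grey iron panel press fixed to the table; base 200 x 260 x 30 mm, two columns at y +-110 mm, a crosshead 90 x 260 mm with its top at z 130 mm. Origin: under the base's centre, on the upright screw axis; z up, the lever side (front) is -x. Two steel stop pins (12 mm thick, top at z 180 mm) stand on the crosshead at x -30, y +-85 mm: they let the lever arm swing 1.06 rad to either side of the press's -x direction.
- hub (a point): Point on the upright screw axis, 160 mm above the table, at the level of the teeth.
- knob (a point): Middle of the lever's upright black handle: a cylinder 24 mm thick whose straight part runs from 37 mm below this point to 27 mm above it, with a 30 mm thick, 8 mm high cap on top. It stands 120 mm from the screw axis on the flat lever arm (18 mm wide), whose top lies 37 mm below this point. Nothing else is as high near it. The handle does not spin on the arm.
- lever_swing (a joint): Angle of the lever relative to the screw, rad, growing clockwise seen from above. 0 at the start. The screw carries a crown of 12 square teeth (one gap each 0.524 rad), the lever 4 teeth; seated it has about +-0.05 rad of play about each multiple of 0.524. Seated, the lever turns the screw both ways; lifted, it swings freely and the screw stays. Let down on a tooth's top it rests there about 8 mm up, and drops into the next gap when it is turned on.
- lever_lift (a joint): Height of the lever above its seat, m: 0 fully seated, 0.018 the most. The teeth are clear above 0.009; 0.012 to 0.015 is a good lift. Its weight and a spring pull it down with 9 N (seated) to 12 N (fully lifted): it drops by itself when let go.
- screw (a joint): Angle of the screw, rad, growing clockwise seen from above, which lowers the platen by 5 mm per rad. It stays where it is left. Turning it takes about 7.5 N across the lever at the handle while the platen moves freely (this eases to about 5 N when one stops and holds). At a stop pin the force rises at once, with the lever 1.06 rad from -x.
- platen: Aluminium pressing plate 120 x 150 x 20 mm under the crosshead; origin at the centre of its underside. It starts 3 to 6 mm above the panel. Once it bears on the panel the force across the lever at the handle rises within a few tenths of a rad: 10.5 to 13 N while turning, or 7 to 8.7 N when one stops and holds, is a well pressed panel; 17 N while turning crushes it.
- panel: Loose plywood panel 100 x 130 x 18 mm lying on a 6 mm rubber mat on the press base under the platen; origin at the centre of its underside, 36 mm above the table.
- tape: Roll of paper tape, 90 mm across, 25 mm high, beside the press; to be left alone. Origin: centre of its underside.
- offcut: Wood offcut 100 x 45 x 22 mm beside the press; to be left alone. Origin: centre of its underside.
- bottle: White can 70 mm across, 190 mm high; to be left alone. Origin: centre of its underside.
- mug: White mug 80 mm across, 90 mm high; to be left alone. Origin: centre of its underside.
- jar: Small jar 64 mm across, 80 mm high; to be left alone. Origin: centre of its underside.

How it is judged (in metres and radians):
On the way, in this order (a step that is already met when the one before it is completed fails the run):
1. the lever is lifted clear of the teeth and swung back (anticlockwise) by at least 0.4 rad relative to the screw (value of joint lever_swing below -0.4 rad and value of joint lever_lift above 0.007 m), for 0.1 s.
2. the lever has dropped fully into the teeth again (value of joint lever_swing below -0.4 rad and value of joint lever_lift below 0.003 m), for 0.2 s.
At the end, for the whole second after the job is handed in: The platen presses the panel with 40 to 170 N, the lever is seated (within 3 mm) in its teeth and at rest, and the panel lies within 12 mm of where it was (contact force between platen and panel between 40 and 170 N and value of joint lever_lift below 0.003 m and distance of panel from where it was at the start of the episode below 0.012 m and velocity of joint screw between -0.05 and 0.05 rad/s); the robot touches nothing.
It fails at once if the panel is crushed: pressed with more than 230 N (contact force between platen and panel above 230 N).
It fails at once if a bystander is moved by more than 30 mm (distance of any of tape, offcut, bottle, mug, jar from where it was at the start of the episode above 0.03 m).
It also fails if it takes over 64 s, if anything falls off the work surface, if the arm or the gripper's body presses on something with over 40 N, if the wrist force passes 120 N, or if a joint passes its speed limit or range.

### The arm

A 6-joint arm with a two-finger parallel gripper is mounted at the origin on the work surface. World frame = base frame: x ahead of the robot, y to its left, z up, the work surface at z = 0. Lengths are in mm, angles in rad, forces in N, time in s.
With the tool pointing down it reaches from about 275 to 1000 mm from the base axis. Payload 8.4 kg.
Tool frame: the origin (TCP) lies at the very end of the fingers, on their centre line; the grasp point (between the pads) lies 19 mm behind it; z points along the fingers, x is the direction in which the jaws open and shut, and the axes are right-handed (so a half turn about z gives the same grasp; the last joint's range is limited). The gripper opens to 85 mm and grips with 20 to 120 N. Pads are 22 mm wide; open, the fingers measure 114 mm over their backs; the gripper's body (76 mm by 85 mm) begins 54 mm behind the grasp point. The pads swing forward as they close: fully open they stand 13 mm farther back than shut.
Start: joints at [-1.277, 0.353, 1.633, -0, 1.155, -0.002], TCP at [182.189, -597.859, 231.281] pointing down, gripper open.
Joint ranges: [-2.63, 2.63], [-0.92, 2.1], [0.06, 2.66], [-1.3, 4.44], [0, 2.69], [-3.02, 3.02]. Speed limits (rad/s): [2.22, 2.22, 2.79, 3.14, 3.14, 3.14].

### API

Orientations are given as [roll, pitch, yaw] about the fixed x, y, z axes, in that order (R = Rz(yaw) Ry(pitch) Rx(roll)).
In Python, from rig import sense, grab_frame, calibration, sign_off gives the robot as it stands.
- The arm moves only by the tool servo_tool, never from a script. Its argument "series" is one flat list of numbers, 4 for each row, row after row: the shift along the world's x, y, z in m, then the turn about the world's z in degrees. In form: [x, y, z, yaw, x, y, z, yaw, ...]. A call has 1 to 8 rows; each row shifts and turns the commanded pose from where the row before left it; what a row does not reach is not made up. A row lasts 1/12 s, in which the tool goes at most 41.7 mm and 7.16 degrees, less where a joint would pass 70% of its speed; a pose out of reach is approached as far as the arm can. A call is refused whole if a number of a shift passes 0.0417 or a number of a turn 7.16, either way. A call with a gripper value outside its range is refused whole. "gripper" is the finger opening in m, from 0 to 0.0854, set as the call begins (left out, the last holds). The fingers move at their own pace and stop on an object; "newtons" is the grip in N (left out, the last holds). Time passes only in rows, so rows that do not move let the fingers close. It gives the time, the measured TCP pose, the force and the opening at its end, in the units of the state.
- sense(): the state, without advancing time (a new reading comes with each control period).
- grab_frame(name): name is "side" or "top"; returns the picture (420x560x3 uint8, blue, green, red); there is no depth.
- calibration(name): a dict with "fx", "fy", "cx", "cy" (pixels), "rvec" (rotation vector, rad) and "tvec" (3), from world to camera coordinates, as OpenCV has them. Camera axes: x right, y down, z forward; pixel columns grow to the right and rows downward; lengths in mm; the calibration is good to about 2 mm. A picture is of the moment at which its call begins. calibration takes no time and is no camera call.
- sign_off(): hands the job in, once; it reports no verdict.
The state is a dict: "clock": time; "qpos": joint angles; "qvel": joint speeds; "joint_efforts": joint torques, N m; "eef_pos": TCP position; "tcp_rot": TCP orientation; "contact_force": force on the tool from outside, world axes, zero at the start; "wrist_torque": the same for the moment, N m; "opening": opening from 0.0 (shut) to 1.0 (fully open).
Only numpy, scipy, OpenCV 4.12 (cv2) and the standard library are available. Lean on these libraries where they do the work, as an engineer would, in place of code of your own. Each camera call takes 0.05 s, during which the arm holds its last target. There are 200 camera calls.

## Working session

There is one attempt and no reset: what is moved stays moved. The work goes in short steps, Python scripts to look and compute and a tool call to move; the robot and the scene stay as the last step left them, time stands still between calls to the robot, and variables do not carry over. Pictures are saved under pics/ and viewed, about 8 in all and at most 12, crops included, and the job is handed in when it is done.

Besides the shell and the picture viewer there is one more tool, called after "Emit:" as name(argument=value, ...), one argument or row to a line, values as JSON. servo_tool: Moves the arm, as the interface text tells. Its arguments: {"type":"object","properties":{"series":{"type":"array"},"gripper":{"type":"number"},"newtons":{"type":"number"}},"required":["series"]}

```bash
mkdir -p pics; python3 - <<'E'
from rig import *
import cv2
s=sense();print(s)
for n in("side","top"):
    f=grab_frame(n);cv2.imwrite(f"pics/{n}0.png",f);print(calibration(n))
E
```

```text
{'clock': 0.0, 'qpos': array([-1.27738202e+00,  3.53654053e-01,  1.63414798e+00,  2.46519517e-05,
        1.15520518e+00, -2.39170045e-03]), 'qvel': array([ 1.01441868e-04, -4.85969210e-04,  4.24482698e-04,  8.71043525e-04,
       -6.18098897e-05, -1.21396265e-03]), 'joint_efforts': array([-3.53390205e-03, -6.05248618e+01, -3.42066658e+01, -5.39385735e-05,
        9.29678266e-03, -7.84598967e-06]), 'eef_pos': array([ 182.06596935, -597.38513324,  230.55207346]), 'tcp_rot': array([-3.14156673e+00,  1.41450302e-03, -1.27500027e+00]), 'contact_force': array([-0.40729   , -0.44537229, -0.15403099]), 'wrist_torque': array([ 0.01015554, -0.00138247, -0.01680299]), 'opening': 0.9960722235069915}
{'fx': 475.91484928555326, 'fy': 475.91484928555326, 'cx': 276.3145569010544, 'cy': 211.4136203830465, 'rvec': array([ 1.39407025, -2.10406197,  0.95149608]), 'tvec': array([ 207.49746266,  456.84857076, 1119.53624302])}
{'fx': 464.1614996191493, 'fy': 464.1614996191493, 'cx': 283.3279118493688, 'cy': 212.5785296538722, 'rvec': array([ 2.1151436 , -2.17031807,  0.15173139]), 'tvec': array([  30.74909713,  568.04730669, 1388.62576979])}
```

View pics/top0.png

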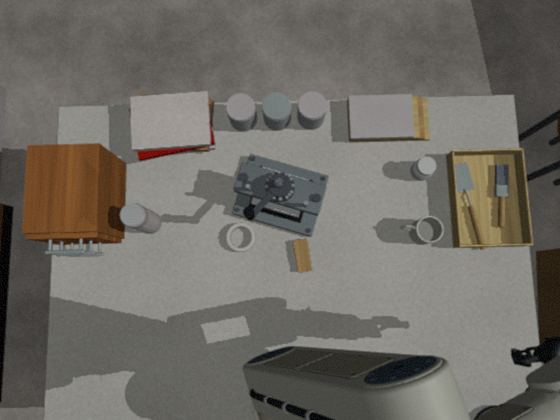

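View pics/side0.png

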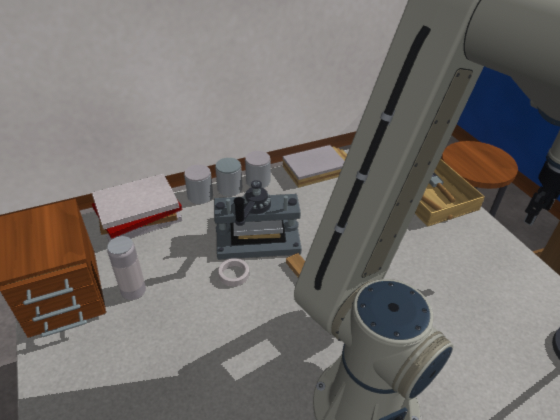

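The top view shows the press near (280,193), with the knob cap near (251,212). The side view has the knob near (239,205). I'll zoom in on both.

```bash
cat > h.py <<'E'
import numpy as np, cv2
from rig import *
def ray(n,u,v):
    c=calibration(n);K=np.array([[c['fx'],0,c['cx']],[0,c['fy'],c['cy']],[0,0,1]])
    R=cv2.Rodrigues(c['rvec'])[0];C=-R.T@c['tvec']
    return C,R.T@np.linalg.inv(K)@[u,v,1]
def onz(n,u,v,z):
    C,d=ray(n,u,v);return C+d*(z-C[2])/d[2]
def proj(n,p):
    c=calibration(n);K=np.array([[c['fx'],0,c['cx']],[0,c['fy'],c['cy']],[0,0,1]])
    return cv2.projectPoints(np.array(p,float).reshape(-1,3),c['rvec'],c['tvec'],K,None)[0][:,0]
E
python3 - <<'E'
import cv2,numpy as np
a=cv2.imread('pics/top0.png')[145:245,220:340];b=cv2.imread('pics/side0.png')[170:270,200:320]
cv2.imwrite('pics/z0.png',np.vstack([cv2.resize(cv2.convertScaleAbs(x,alpha=1.6),(600,500),interpolation=cv2.INTER_CUBIC) for x in(a,b)])[:, :])
z=cv2.imread('pics/z0.png');cv2.imwrite('pics/z0.png',cv2.resize(np.hstack([z[:500],z[500:]]),(800,333)))
cv2.imwrite('pics/zt.png',z[:500])
from h import *
for z in(0,130,224):print(z,onz('top',279,193,z),onz('top',251,212,z))
E
```

```text
0 [638.35166404  28.47353243   0.        ] [579.37397968 118.81152726   0.        ]
130 [613.48491632  26.94919476 130.        ] [559.77003426 109.22598794 130.        ]
224 [595.5043449   25.84698137 224.        ] [545.59487373 102.29490566 224.        ]
```

View pics/zt.png

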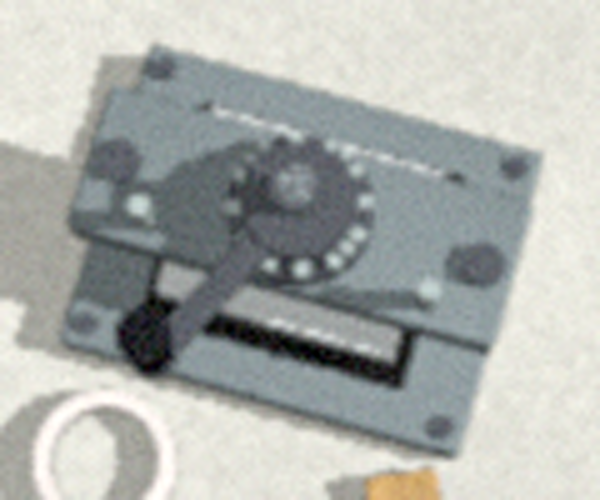

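View pics/z0.png

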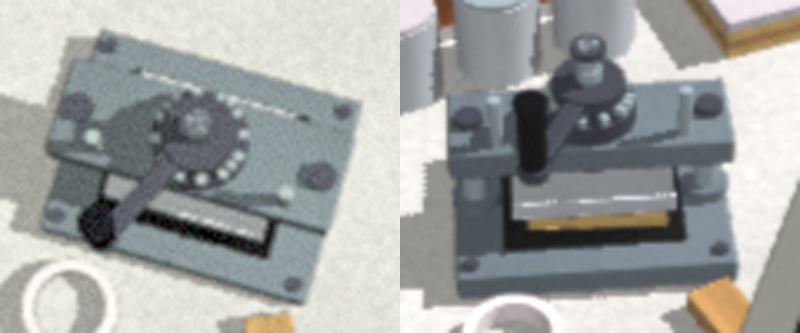

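```bash
python3 - <<'E'
from h import *
t=lambda x,y:(220+(x-2)/5,145+(y-2)/5)
P1=onz('top',*t(137,204),180);P2=onz('top',*t(430,290),180)
print('pins',P1,P2,np.linalg.norm(P1-P2))
for q in((155,42),(543,152),(458,455),(62,345)):print('base',onz('top',*t(*q),30))
# x axis of press from pins: y axis = P1-P2 (left = +y)
yv=(P1-P2)[:2];yv/=np.linalg.norm(yv);xv=np.array([yv[1],-yv[0]])
O=(P1+P2)[:2]/2+30*xv
B=[onz('top',*t(*q),30)[:2] for q in((155,42),(543,152),(458,455))]
print('yaw',np.arctan2(xv[1],xv[0]),'O',O,'basecentre',(B[0]+B[2])/2)
e=B[0]-B[1];print('base edge yaw',np.arctan2(-e[0],e[1]),np.linalg.norm(e),np.linalg.norm(B[1]-B[2]))
# knob cap triangulate, darkest blob
f={n:cv2.imread(f'pics/{n}0.png') for n in('top','side')}
for n,(u,v) in(('top',(249,212)),('side',(239,207))):
    w=f[n][v-18:v+18,u-14:u+14].max(2); m=(w<32).astype(np.uint8)
    k,l,s,c=cv2.connectedComponentsWithStats(m)
    for i in range(1,k):
        if s[i,4]>25:print(n,s[i]+[u-14,v-18,0,0,0],c[i]+[u-14,v-18])
C1,d1=ray('top',*t(146,335));C2,d2=ray('side',200+130/3.333,170+98/3.333)
d1/=np.linalg.norm(d1);d2/=np.linalg.norm(d2)
s=np.linalg.lstsq(np.c_[d1,-d2],C2-C1,rcond=None)[0];print('cap',C1+s[0]*d1,C2+s[1]*d2)
E
```

```text
pins [627.99712185 115.63071528 180.        ] [574.7271331  -47.14482803 180.        ] 171.2704563011924
base [763.90324807 115.02057132  30.        ]
base [ 686.02755311 -127.8349585    30.        ]
base [496.40137734 -67.95227214  30.        ]
base [571.37433684 175.75350408  30.        ]
yaw -0.31627498951773964 O [629.87414528  24.91208939] basecentre [630.1523127   23.53414959]
base edge yaw -0.3103076497525779 255.0361390602892 198.8567893357535
top [244 203  11  17 105] [249.12380952 211.67619048]
side [234 198  10  24 202] [239.02970297 209.03960396]
cap [543.77726133 106.60880352 244.15508971] [543.52174964 106.04736975 244.07221875]
```

Two views agree. The hub axis is at about (630,24.3), and the cap top at (543.6,106.3,244), which puts the knob centre at z≈209. The radius is 119 mm against 120 expected. The lever stands 0.445 rad clockwise of -x. I'll approach above the handle with the jaws tangential (yaw 0.812).

Emit:
servo_tool(
  series=[0.0181, 0.0352, 0.01, 6, 0.0181, 0.0352, 0.01, 6, 0.0181, 0.0352, 0.01, 6, 0.0181, 0.0352, 0.01, 6, 0.0181, 0.0352, 0.01, 6, 0.0181, 0.0352, 0.01, 6, 0.0181, 0.0352, 0.01, 6, 0.0181, 0.0352, 0, 6],
  gripper=0.0854,
)

```text
clock: 0.77
eef_pos: [327.9, -315.0, 303.0]
tcp_rot: [3.141, -0.002, -0.432]
contact_force: [0.9, -0.7, 0.3]
opening: 1.001
```

Emit:
servo_tool(
  series=[0.0181, 0.0352, 0, 6, 0.0181, 0.0352, 0, 6, 0.0181, 0.0352, 0, 6, 0.0181, 0.0352, 0, 6, 0.0181, 0.0352, 0, 6, 0.0181, 0.0352, 0, 6, 0.0181, 0.0352, 0, 6, 0.0181, 0.0352, 0, 6],
)

```text
clock: 1.43
eef_pos: [472.1, -32.6, 301.2]
tcp_rot: [3.142, 0.0, 0.406]
contact_force: [1.6, -1.2, 0.0]
opening: 1.003
```

Emit:
servo_tool(
  series=[0.0181, 0.0352, 0, 6, 0.0181, 0.0352, 0, 6, 0.0181, 0.0352, 0, 6, 0.0181, 0.0352, 0, 5.6, 0, 0, 0, 0, 0, 0, 0, 0],
)

```text
clock: 1.93
eef_pos: [544.3, 107.8, 300.5]
tcp_rot: [-3.141, 0.001, 0.815]
contact_force: [-1.0, 0.3, -0.8]
opening: 1.004
```

Emit:
servo_tool(
  series=[-0.0007, -0.0015, -0.025, 0, 0, 0, -0.025, 0, 0, 0, -0.025, 0, 0, 0, -0.02, 0, 0, 0, -0.015, 0, 0, 0, 0, 0, 0, 0, 0, 0],
)

```text
clock: 2.52
eef_pos: [542.6, 103.5, 190.9]
tcp_rot: [-3.141, 0.002, 0.811]
contact_force: [-0.1, 0.4, 0.3]
opening: 0.999
```

Emit:
servo_tool(
  series=[0, 0, 0, 0, 0, 0, 0, 0, 0, 0, 0, 0, 0, 0, 0, 0, 0, 0, 0, 0, 0, 0, 0, 0, 0, 0, 0, 0, 0, 0, 0, 0],
  gripper=0.0,
  newtons=50,
)

```text
clock: 3.18
eef_pos: [543.8, 104.9, 192.0]
tcp_rot: [3.141, -0.001, 0.812]
contact_force: [-1.9, 0.6, 6.7]
opening: 0.284
```

Emit:
servo_tool(
  series=[0, 0, 0, 0, 0, 0, 0, 0, 0, 0, 0, 0, 0, 0, 0, 0, 0, 0, 0, 0, 0, 0, 0, 0, 0, 0, 0, 0, 0, 0, 0, 0],
)

```text
clock: 3.85
eef_pos: [543.8, 104.9, 192.0]
tcp_rot: [3.141, -0.001, 0.812]
contact_force: [-1.4, -0.3, 6.1]
opening: 0.284
```

The opening is 24.2 mm, so the handle is held. Lifting now.

Emit:
servo_tool(
  series=[0, 0, 0.003, 0, 0, 0, 0.003, 0, 0, 0, 0.003, 0, 0, 0, 0.003, 0, 0, 0, 0.0025, 0, 0, 0, 0, 0, 0, 0, 0, 0],
)

```text
clock: 4.43
eef_pos: [543.3, 104.5, 205.7]
tcp_rot: [-3.142, 0.0, 0.812]
contact_force: [2.5, -3.1, -10.2]
opening: 0.283
```

```bash
python3 - <<'E'
from h import *
f=grab_frame('side');g=cv2.imread('pics/side0.png')
cv2.imwrite('pics/s1.png',np.hstack([cv2.resize(cv2.convertScaleAbs(x[170:270,200:320],alpha=1.6),(400,333),interpolation=cv2.INTER_CUBIC) for x in(g,f)]))
print(sense()['contact_force'],sense()['eef_pos'])
import numpy as np
O=np.array([630,24.3]);p=sense()['eef_pos'][:2]-O;print(np.hypot(*p),np.arctan2(p[1],p[0]))
E
```

```text
[ 3.16669976 -2.7421553  -9.98208234] [543.35047352 104.48298148 205.61126474]
118.05698182382974 2.3949357976783943
```

View pics/s1.png

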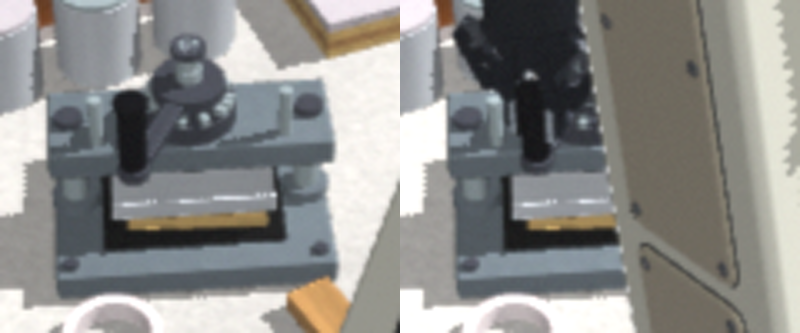

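The lever is lifted about 13.6 mm, with 10 N pulling down. Next I'll work out the arc rows.

```bash
cat >> h.py <<'E'
def arc(a0,step,n,r=118.5,O=(630,24.3)):
    a=a0+np.radians(step)*np.arange(n+1);P=np.c_[np.cos(a),np.sin(a)]*r/1000
    for i,d in enumerate(np.diff(np.round(P,4),axis=0)):print(f"{d[0]:.4f}, {d[1]:.4f}, 0, {step},",end='\n' if i%8==7 else ' ')
def lev():
    s=sense();p=s['eef_pos'][:2]-[630,24.3];a=np.arctan2(p[1],p[0])%(2*np.pi);F=s['contact_force']
    print('t',s['clock'],'r',np.hypot(*p),'ang',a,'yaw',s['tcp_rot'][2],'z',s['eef_pos'][2],'F',F,'Ftan_cw',F@[np.sin(a),-np.cos(a),0],'Frad',F@[np.cos(a),np.sin(a),0])
E
python3 -c "
from h import *
arc(2.395,3.75,16)"
```

```text
-0.0051, -0.0059, 0, 3.75, -0.0046, -0.0062, 0, 3.75, -0.0043, -0.0064, 0, 3.75, -0.0038, -0.0068, 0, 3.75, -0.0034, -0.0070, 0, 3.75, -0.0030, -0.0071, 0, 3.75, -0.0024, -0.0074, 0, 3.75, -0.0020, -0.0075, 0, 3.75,
-0.0014, -0.0076, 0, 3.75, -0.0010, -0.0077, 0, 3.75, -0.0005, -0.0077, 0, 3.75, 0.0001, -0.0078, 0, 3.75, 0.0005, -0.0077, 0, 3.75, 0.0011, -0.0077, 0, 3.75, 0.0016, -0.0076, 0, 3.75, 0.0020, -0.0075, 0, 3.75,
```

Emit:
servo_tool(
  series=[-0.0051, -0.0059, 0, 3.75, -0.0046, -0.0062, 0, 3.75, -0.0043, -0.0064, 0, 3.75, -0.0038, -0.0068, 0, 3.75, -0.0034, -0.007, 0, 3.75, -0.003, -0.0071, 0, 3.75, -0.0024, -0.0074, 0, 3.75, -0.002, -0.0075, 0, 3.75],
)

```text
clock: 5.15
eef_pos: [515.2, 50.3, 205.9]
tcp_rot: [3.141, -0.001, 1.339]
contact_force: [6.7, -1.2, -10.8]
opening: 0.286
```

Emit:
servo_tool(
  series=[-0.0014, -0.0076, 0, 3.75, -0.001, -0.0077, 0, 3.75, -0.0005, -0.0077, 0, 3.75, 0.0001, -0.0078, 0, 3.75, 0.0005, -0.0077, 0, 3.75, 0.0011, -0.0077, 0, 3.75, 0.0016, -0.0076, 0, 3.75, 0.002, -0.0075, 0, 3.75],
)

```text
clock: 5.82
eef_pos: [518.1, -10.6, 206.0]
tcp_rot: [3.14, -0.001, 1.863]
contact_force: [6.2, 2.6, -10.8]
opening: 0.284
```

Emit:
servo_tool(
  series=[0, 0, 0, 0, 0, 0, 0, 0, 0, 0, 0, 0, 0, 0, 0, 0],
)

```text
clock: 6.15
eef_pos: [518.0, -10.3, 205.9]
tcp_rot: [3.14, -0.001, 1.859]
contact_force: [5.1, 1.4, -10.3]
opening: 0.286
```

```bash
python3 -c "
from h import *
lev()"
```

```text
t 6.15 r 117.16246708366874 ang 3.4409436409052794 yaw 1.8593149843301044 z 205.94281286893843 F [  5.05300732   1.36346812 -10.32852171] Ftan_cw -0.18730038216227432 Frad -5.230377314026808
```

Emit:
servo_tool(
  series=[0, 0, -0.003, 0, 0, 0, -0.003, 0, 0, 0, -0.003, 0, 0, 0, -0.003, 0, 0, 0, -0.002, 0, 0, 0, 0, 0, 0, 0, 0, 0, 0, 0, 0, 0],
)

```text
clock: 6.82
eef_pos: [518.0, -10.6, 192.2]
tcp_rot: [3.14, -0.0, 1.86]
contact_force: [5.3, 3.2, -5.3]
opening: 0.285
```

```bash
python3 -c "
from h import *
lev()"
```

```text
t 6.8167 r 117.34604681387428 ang 3.443192769627542 yaw 1.8596502033010864 z 192.19491166833708 F [ 5.31573692  3.22485284 -5.28175598] Ftan_cw 1.5002591667875138 Frad -6.0337349408042575
```

Emit:
servo_tool(
  series=[0, 0, -0.001, 0, 0, 0, 0, 0, 0, 0, 0, 0, 0, 0, 0, 0],
)

```text
clock: 7.15
eef_pos: [518.1, -10.9, 191.9]
tcp_rot: [3.14, 0.0, 1.86]
contact_force: [2.1, 2.1, 5.5]
opening: 0.284
```

```bash
python3 -c "
from h import *
lev();arc(3.44,-2.5,16)"
```

```text
t 7.15 r 117.27685999145417 ang 3.446109355591601 yaw 1.859689702935671 z 191.90066502963194 F [2.10189834 2.07355017 5.54457746] Ftan_cw 1.3479335214193529 Frad -2.626911148737196
-0.0014, 0.0049, 0, -2.5, -0.0012, 0.0051, 0, -2.5, -0.0009, 0.0050, 0, -2.5, -0.0008, 0.0052, 0, -2.5, -0.0005, 0.0051, 0, -2.5, -0.0003, 0.0052, 0, -2.5, -0.0001, 0.0051, 0, -2.5, 0.0002, 0.0052, 0, -2.5,
0.0003, 0.0052, 0, -2.5, 0.0006, 0.0051, 0, -2.5, 0.0008, 0.0051, 0, -2.5, 0.0011, 0.0051, 0, -2.5, 0.0013, 0.0050, 0, -2.5, 0.0014, 0.0049, 0, -2.5, 0.0017, 0.0049, 0, -2.5, 0.0019, 0.0048, 0, -2.5,
```

Seated: the vertical force reversed at unchanged height. Now I'll turn clockwise.

Emit:
servo_tool(
  series=[-0.0014, 0.0049, 0, -2.5, -0.0012, 0.0051, 0, -2.5, -0.0009, 0.005, 0, -2.5, -0.0008, 0.0052, 0, -2.5, -0.0005, 0.0051, 0, -2.5, -0.0003, 0.0052, 0, -2.5, -0.0001, 0.0051, 0, -2.5, 0.0002, 0.0052, 0, -2.5],
)

```text
clock: 7.82
eef_pos: [512.6, 29.0, 191.9]
tcp_rot: [3.14, 0.002, 1.509]
contact_force: [0.8, -6.0, 7.5]
opening: 0.287
```

```bash
sed -i "s/^    print('t'.*/&\n    print('Mz',s['wrist_torque'][2])/" h.py; python3 -c "
from h import *
lev()"
```

```text
t 7.8167 r 117.4795173016914 ang 3.1018810259450995 yaw 1.5088539293759353 z 191.86342148498727 F [ 0.75854241 -5.98090499  7.45467578] Ftan_cw -5.9460745923049165 Frad -0.995393419809791
Mz 0.2866436278826872
```

Emit:
servo_tool(
  series=[0.0003, 0.0052, 0, -2.5, 0.0006, 0.0051, 0, -2.5, 0.0008, 0.0051, 0, -2.5, 0.0011, 0.0051, 0, -2.5],
)

```text
clock: 8.15
eef_pos: [515.1, 49.5, 191.8]
tcp_rot: [3.141, 0.002, 1.334]
contact_force: [-1.7, -4.4, 9.5]
opening: 0.285
```

```bash
python3 -c "
from h import *
lev()"
```

```text
t 8.15 r 117.64182992305676 ang 2.9260693211623923 yaw 1.3343263910900656 z 191.8190786169969 F [-1.66195223 -4.4396636   9.48614786] Ftan_cw -4.692373159561015 Frad 0.6740417091673581
Mz 0.23684444876545388
```

Emit:
servo_tool(
  series=[0.0013, 0.005, 0, -2.5, 0.0014, 0.0049, 0, -2.5, 0.0017, 0.0049, 0, -2.5, 0.0019, 0.0048, 0, -2.5],
)

```text
clock: 8.48
eef_pos: [521.1, 69.1, 191.8]
tcp_rot: [3.141, 0.002, 1.16]
contact_force: [-4.0, -4.3, 11.1]
opening: 0.284
```

```bash
sed -i "s/    print('Mz.*/    print('Feq',-F@[np.sin(a),-np.cos(a),0]+s['wrist_torque'][2]\/.119)/" h.py; python3 -c "
from h import *
lev();arc(3.44-np.radians(40),-2,24)"
```

```text
t 8.4833 r 117.798193054774 ang 2.7510997554407166 yaw 1.1596946647077493 z 191.80063226306717 F [-4.02528995 -4.28212259 11.05885659] Ftan_cw -5.491974544719834 Frad 2.0923070133702235
Feq 6.655293618784916
0.0017, 0.0038, 0, -2, 0.0018, 0.0037, 0, -2, 0.0020, 0.0037, 0, -2, 0.0020, 0.0036, 0, -2, 0.0022, 0.0035, 0, -2, 0.0023, 0.0034, 0, -2, 0.0024, 0.0034, 0, -2, 0.0026, 0.0032, 0, -2,
0.0026, 0.0032, 0, -2, 0.0028, 0.0031, 0, -2, 0.0029, 0.0029, 0, -2, 0.0029, 0.0029, 0, -2, 0.0031, 0.0028, 0, -2, 0.0032, 0.0027, 0, -2, 0.0032, 0.0025, 0, -2, 0.0034, 0.0025, 0, -2,
0.0034, 0.0023, 0, -2, 0.0035, 0.0022, 0, -2, 0.0036, 0.0020, 0, -2, 0.0036, 0.0020, 0, -2, 0.0037, 0.0018, 0, -2, 0.0038, 0.0017, 0, -2, 0.0038, 0.0016, 0, -2, 0.0039, 0.0014, 0, -2,
```

Emit:
servo_tool(
  series=[0.0017, 0.0038, 0, -2, 0.0018, 0.0037, 0, -2, 0.002, 0.0037, 0, -2, 0.002, 0.0036, 0, -2],
)

```text
clock: 8.82
eef_pos: [528.3, 84.0, 191.8]
tcp_rot: [-3.142, 0.002, 1.02]
contact_force: [-3.9, -4.3, 10.7]
opening: 0.286
```

```bash
python3 -c "
from h import *
lev()"
```

```text
t 8.8167 r 117.91920842771547 ang 2.610544564139163 yaw 1.0204354739263533 z 191.79152156533246 F [-3.93537887 -4.30794757 10.74605389] Ftan_cw -5.707665936071598 Frad 1.2116801106368262
Feq 6.688057361296383
```

Emit:
servo_tool(
  series=[0.0022, 0.0035, 0, -2, 0.0023, 0.0034, 0, -2, 0.0024, 0.0034, 0, -2],
)

```text
clock: 9.07
eef_pos: [535.1, 94.3, 191.8]
tcp_rot: [-3.142, 0.002, 0.916]
contact_force: [-4.9, -3.3, 10.4]
opening: 0.284
```

```bash
python3 -c "
from h import *
lev()"
```

```text
t 9.0667 r 117.9452835849801 ang 2.50579581806149 yaw 0.9156348013302338 z 191.79484940444402 F [-4.89413055 -3.27838076 10.38452028] Ftan_cw -5.544008048874938 Frad 1.9910472047825696
Feq 6.585385903305534
```

Emit:
servo_tool(
  series=[0.0026, 0.0032, 0, -2, 0.0026, 0.0032, 0, -2, 0.0028, 0.0031, 0, -2],
)

```text
clock: 9.32
eef_pos: [542.9, 104.0, 191.8]
tcp_rot: [-3.141, 0.002, 0.811]
contact_force: [-5.9, -1.9, 12.2]
opening: 0.286
```

```bash
python3 -c "
from h import *
lev()"
```

```text
t 9.3167 r 118.05202763695213 ang 2.4005045199110304 yaw 0.8108610363681801 z 191.78341258086854 F [-5.89337174 -1.87434858 12.19916252] Ftan_cw -5.361334042787925 Frad 3.082387125327198
Feq 6.307392117706905
```

Emit:
servo_tool(
  series=[0.0029, 0.0029, 0, -2, 0.0029, 0.0029, 0, -2],
)

```text
clock: 9.48
eef_pos: [548.7, 109.9, 191.8]
tcp_rot: [-3.141, 0.002, 0.741]
contact_force: [-5.2, -2.5, 11.6]
opening: 0.287
```

```bash
python3 -c "
from h import *
lev()"
```

```text
t 9.4833 r 118.05583863889002 ang 2.3309531076797105 yaw 0.7409924411848428 z 191.7973613163819 F [-5.22383696 -2.48534529 11.59146159] Ftan_cw -5.498350953288449 Frad 1.7982076028308185
Feq 7.239932178684873
```

Emit:
servo_tool(
  series=[0.0031, 0.0028, 0, -2, 0.0032, 0.0027, 0, -2],
)

```text
clock: 9.65
eef_pos: [554.7, 115.4, 191.8]
tcp_rot: [-3.141, 0.002, 0.671]
contact_force: [-6.9, -2.8, 12.0]
opening: 0.285
```

```bash
python3 -c "
from h import *
lev()"
```

```text
t 9.65 r 118.13496183534812 ang 2.2615102532807314 yaw 0.6712132808141424 z 191.77821758731596 F [-6.87114289 -2.81541503 12.03630812] Ftan_cw -7.089883796355996 Frad 2.207422528331712
Feq 8.877462959942175
```

Emit:
servo_tool(
  series=[0.0032, 0.0025, 0, -2, 0.0034, 0.0025, 0, -2],
)

```text
clock: 9.82
eef_pos: [561.1, 120.3, 191.8]
tcp_rot: [-3.141, 0.003, 0.601]
contact_force: [-8.0, -1.8, 13.0]
opening: 0.288
```

```bash
python3 -c "
from h import *
lev()"
```

```text
t 9.8167 r 118.15066400333747 ang 2.193004558927438 yaw 0.6014061500807335 z 191.76994934043387 F [-7.97238563 -1.78937478 12.96182085] Ftan_cw -7.521211097241108 Frad 3.192519129411555
Feq 9.12326276348088
```

Emit:
servo_tool(
  series=[0.0034, 0.0023, 0, -2, 0.0035, 0.0022, 0, -2],
)

```text
clock: 9.98
eef_pos: [567.9, 124.8, 191.8]
tcp_rot: [-3.141, 0.003, 0.532]
contact_force: [-9.3, -2.4, 13.9]
opening: 0.289
```

```bash
python3 -c "
from h import *
lev()"
```

```text
t 9.9833 r 118.1663986571568 ang 2.1245024666598846 yaw 0.5315964742390138 z 191.7786359364458 F [-9.26066256 -2.35126567 13.94014773] Ftan_cw -9.113345516757485 Frad 2.8697133772937846
Feq 10.777841406750923
```

Now 10.8 N while turning. One more small step, then I'll hold and read.

Emit:
servo_tool(
  series=[0.0036, 0.002, 0, -2],
)

```text
clock: 10.07
eef_pos: [571.3, 126.9, 191.7]
tcp_rot: [-3.141, 0.003, 0.497]
contact_force: [-10.4, -2.8, 14.8]
opening: 0.286
```

```bash
python3 -c "
from h import *
lev()"
```

```text
t 10.0667 r 118.18577825243612 ang 2.0905017358829068 yaw 0.4967115466836556 z 191.7498763602034 F [-10.38233577  -2.75182245  14.75426519] Ftan_cw -10.37813180488039 Frad 2.7676349432703717
Feq 12.548030611239492
```

Emit:
servo_tool(
  series=[0, 0, 0, 0, 0, 0, 0, 0, 0, 0, 0, 0, 0, 0, 0, 0, 0, 0, 0, 0, 0, 0, 0, 0],
)

```text
clock: 10.57
eef_pos: [571.6, 127.0, 191.8]
tcp_rot: [-3.141, 0.002, 0.498]
contact_force: [-7.6, -1.3, 12.1]
opening: 0.282
```

```bash
python3 -c "
from h import *
lev()"
```

```text
t 10.5667 r 118.16391346023447 ang 2.08747092755136 yaw 0.4982667283404927 z 191.81165914580708 F [-7.57422023 -1.29750289 12.07005738] Ftan_cw -7.226487758548751 Frad 2.6134652414294623
Feq 8.37935016939759
```

Holding at 7.2–8.4 N, in the band. Releasing and retreating upward.

Emit:
servo_tool(
  series=[0, 0, 0, 0, 0, 0, 0, 0, 0, 0, 0, 0, 0, 0, 0, 0, 0, 0, 0, 0, 0, 0, 0, 0, 0, 0, 0, 0, 0, 0, 0, 0],
  gripper=0.075,
)

```text
clock: 11.23
eef_pos: [573.0, 127.3, 190.7]
tcp_rot: [-3.142, 0.0, 0.498]
contact_force: [0.6, -1.3, 0.7]
opening: 0.878
```

```bash
python3 -c "
from h import *
lev();print(sense()['opening'])"
```

```text
t 11.2333 r 117.76092275774809 ang 2.0762311073891753 yaw 0.49826700842280514 z 190.70799385584712 F [ 0.62719538 -1.29522548  0.73271738] Ftan_cw -0.07835910461402254 Frad -1.43695614000646
Feq -0.2324875363636921
0.878093511441597
```

Emit:
servo_tool(
  series=[0, 0, 0.01, 0, 0, 0, 0.02, 0, 0, 0, 0.03, 0, 0, 0, 0.03, 0, 0, 0, 0.03, 0, -0.03, 0, 0.02, 0, -0.03, 0, 0, 0, -0.03, 0, 0, 0],
)

```text
clock: 11.9
eef_pos: [482.7, 127.4, 332.9]
tcp_rot: [3.141, -0.003, 0.498]
contact_force: [0.0, -0.2, -0.4]
opening: 0.876
```

Emit:
servo_tool(
  series=[-0.01, -0.04, 0, 0, -0.01, -0.04, 0, 0, -0.01, -0.04, 0, 0, -0.01, -0.04, 0, 0, -0.01, -0.04, 0, 0, -0.01, -0.04, 0, 0, 0, -0.04, 0, 0, 0, 0, 0, 0],
)

```text
clock: 12.57
eef_pos: [422.3, -158.5, 331.9]
tcp_rot: [3.138, 0.0, 0.494]
contact_force: [-0.3, 0.7, 0.6]
opening: 0.876
```

```bash
python3 - <<'E'
from h import *
out=[]
for n,(v,u) in(('top',(145,220)),('side',(170,200))):
    g=cv2.imread(f'pics/{n}0.png');f=grab_frame(n)
    out.append(np.hstack([cv2.resize(cv2.convertScaleAbs(x[v:v+100,u:u+120],alpha=1.6),(360,300),interpolation=cv2.INTER_CUBIC) for x in(g,f)]))
cv2.imwrite('pics/end.png',np.vstack(out));print(sense()['clock'],sense()['eef_pos'],sense()['contact_force'])
E
```

```text
12.6667 [ 422.69897149 -154.0092497   331.43741078] [ 0.39878199 -0.18069211 -0.8384087 ]
```

View pics/end.png

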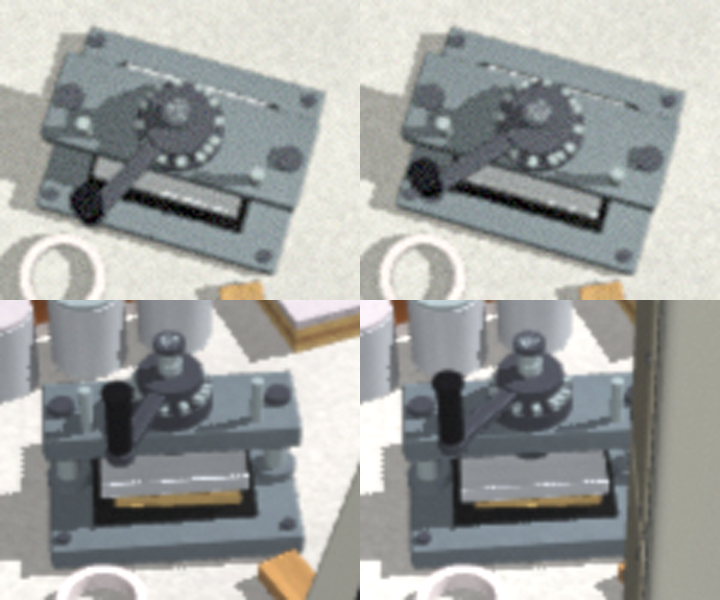

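The lever is seated at its new angle, about 0.3 rad short of the pin. The platen is down on the panel, and the panel, tape and offcut haven't moved. The arm is clear, so I'm handing in.

```bash
python3 -c "
from rig import *
print(sign_off())"
```

```text
the job is handed in; nothing more can be done
None
```

The panel is pressed, the lever is back in its teeth, and the arm is clear. I handed the job in at about 12.7 s and got no verdict back.

- **Lift and swing:** I gripped the handle, raised the lever about 13.6 mm, swung it back 60° (two teeth) and lowered it. At the bottom the vertical force reversed with the height back at its starting value, which I took as seated.
- **Tightening:** I turned the lever clockwise about 1.35 rad. The force was about 6.5 N while the platen moved freely, a little under the stated 7.5 N. It rose to about 12.5 N while turning and was 8.4 N on holding (7.2 N without the wrist moment), both within the "well pressed" bands. The lever stopped about 0.3 rad short of the stop pin, so the stiffening came from the panel.
- **Last checks:** With the gripper open the force was near zero. The final pictures show the lever seated and the platen down on the panel. The panel looks in place and the tape unmoved; the offcut looks unmoved in the top view but is partly hidden in the side view. I did not check the bottle, mug and jar in the final pictures, but the arm never went near them at their height.

No check failed. The pressing force on the panel was judged only from the handle force, not measured directly.

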